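Bring the chip dish in on its pinned slide

ROBOT

A 6-joint arm with a two-finger parallel gripper is mounted at the origin on the work surface. World frame = base frame: x ahead of the robot, y to its left, z up, the work surface at z = 0. Lengths are in m, angles in rad, forces in N, time in s.
With the tool pointing down it reaches from about 0.225 to 0.875 m from the base axis. Payload 3.4 kg.
Tool frame: the origin (TCP) lies at the very end of the fingers, on their centre line; the grasp point (between the pads) lies 19 mm behind it; z points along the fingers, y is the direction in which the jaws open and shut (so a half turn about z gives the same grasp; the last joint's range is limited). The gripper opens to 85 mm and grips with 20 to 120 N. Pads are 22 mm wide; open, the fingers measure 114 mm over their backs; the gripper's body (76 mm by 85 mm) begins 54 mm behind the grasp point. The pads swing forward as they close: fully open they stand 13 mm farther back than shut.
Start: joints at [-1.421, 0.276, 1.505, -0, 1.361, -0.121], TCP at [0.154, -0.554, 0.231] pointing down, gripper open.
Joint ranges: [-2.89, 2.89], [-0.75, 2.08], [0.22, 2.7], [-1.18, 4.32], [0.11, 2.71], [-2.7, 2.7]. Speed limits (rad/s): [2.57, 2.57, 3.14, 3.14, 3.14, 3.14].

INTERFACE

Orientations are given as a unit quaternion [w, x, y, z].
In Python, from rig import telemetry, cams, sign_off, spotter gives the robot as it stands.
- The arm moves only by the tool servo_tool, never from a script. Its argument "steps" is a list of rows, each a list of 6 numbers: the shift along the tool's x, y, z in mm, then the turn, a rotation vector about the tool's x, y, z in degrees. In form: [[x, y, z, ax, ay, az], ...]. A call has 1 to 8 rows; each row is the pose to reach, as a shift and turn from the pose commanded when the call began, along the tool's axes at that moment; what a row does not reach only later rows make up. A row lasts 1/10 s, in which the tool goes at most 50 mm and 8.59 degrees, less where a joint would pass 70% of its speed; a pose out of reach is approached as far as the arm can. A call with a gripper value outside its range is refused whole. "hand" is the closure in counts, from 0 (fully open) to 255 (shut), set as the call begins (left out, the last holds). The fingers move at their own pace and stop on an object; "grip_force" is the grip in N (left out, the last holds). Time passes only in rows, so rows that repeat a pose let the fingers close. It gives the time, the measured TCP pose, the force and the opening at its end, in the units of the state.
- telemetry.get_state(): the state, without advancing time (a new reading comes with each control period).
- cams.get_image(name): name is "side" or "top"; returns (picture, depth): 384x512x3 uint8, red, green, blue; 384x512 float32, m along the optical axis (not along the pixel's ray), 0 where there is no reading.
- cams.camera_model(name): a dict with "camera_matrix" (3x3 intrinsics, pixels), "origin" and "rotation" of the camera in the world. Camera axes: x right, y up, looking along -z (the intrinsics and any distortion apply to the point x, -y, -z); pixel columns grow to the right and rows downward; lengths in m; the calibration is good to about 2 mm. A picture is of the moment at which its call begins. camera_model takes no time and is no camera call.
- sign_off(): hands the job in, once; it reports no verdict.
Trained networks look in the newest picture that a camera, given by its name, has taken for a name from the list of things; names that differ only in an ending like _2 or _b are one class to them, and where a whole thing is asked for, a point or a joint stands for the part that bears it (a point fixed in the world has none). Each returns a list of dicts, best first, with "conf" (0 to 1); they miss things now and then, are a little off and sometimes report something else, mostly with a low value. They report only what shows in the picture. A call takes as long as a camera call.
- spotter.outline_of(query, camera): "region" (384x512 bool, what is visible of it) and "rect" ([left, top, width, height] in pixels, round what is visible of it).
The state is a dict: "clock": time; "qpos": joint angles; "qd": joint speeds; "effort": joint torques, N m; "position": TCP position; "ee_rot": TCP orientation; "contact_force": force on the tool from outside, world axes, zero at the start; "moment": the same for the moment, N m; "width": finger opening in m.
Only numpy, scipy, OpenCV 4.12 (cv2) and the standard library are available. Lean on these libraries where they do the work, as an engineer would, in place of code of your own. Each camera call takes 0.05 s, during which the arm holds its last target.

TASK

The chip dish is pinned out of reach on its slide: pull the T-handled lock pin fully up, past its detent, and leave it up, then take the wooden tile pusher from the table, hook its blade behind the far rim of the dish and drag the dish towards you, with the pusher and not your fingers, until the board's second hole is under the pin. Put the pusher down on the bare table and press the pin fully home through that hole. Do not shift the ashtray, the mug or the tile stack.

Things in the scene. Friction and masses are not known exactly. Their poses are not given: they have to be found in the camera images.
- slide: Fixed aluminium slide, 385 mm long, 150 wide, x from -260 to +125 mm. Origin: on the table under the pin axis, mid-bridge; +x runs along the slide away from the robot (within 0.25 rad of world x). The bridge over the origin is 28 mm long (x), 150 wide, top 58 mm up (64 at the boss round the pin) and carries the pin. A wooden board with the dish slides beneath it.
- pin (a joint): Vertical lock pin, 16 mm shaft, m: 0 = home, through the board; 0.036 = up against its stop; captive. A rib on it snaps over a spring ball between 0.001 and 0.010: some 10 to 15 N to pull up past it, 6 to 9 N to press down past it; elsewhere light friction (2 N) holds the pin where it is left. Above 0.024 it is clear of the board. The tapered tip enters a hole up to about 5 mm off-centre and draws the board true.
- pin_handle (a point): Centre of the pin's T-handle: a dark steel bar 70 mm long along the slide's y, 18 mm wide (along the slide's x) and 18 mm high. 87 mm above the table with the pin home, 123 with it up; its top is 9 mm above this point. Moves with the pin.
- carriage (a joint): Travel of the board with the dish along the slide towards the robot, m: about 0 at the start, with the pin through the first hole; 0.070 = second hole centred under the pin; stops at 0.088. Slides with about 2.5 N of friction and stays where it is left.
- dish (a point): Centre of the dish's rim circle, at rim height, 64 mm above the table. Round dark wooden dish, 90 mm outside diameter at the rim, 34 mm deep outside, fixed on the board (board 80 mm wide, top 30 mm above the table). At the start its far rim is 42 mm from the bridge's near face. Moves with the board; axes as the slide.
- hole2 (a point): Centre of the second hole's mouth (21 mm diameter), in the board's top, 30 mm above the table; at the start 70 mm beyond the pin, on the far side of the bridge. Moves with the board.
- pusher_grip (a point): Centre of the handle bar of the loose wooden pusher (0.12 kg): bar 20 mm wide (y), 22 high, from x = -125 to +66 mm. It stands on blade and heel, this point 66 mm up, blade end away from the robot. Blade: centred at x = +60, 12 mm thick, 70 wide (y), reaching 66 mm below this point. Heel: centred at x = -115, 12 thick, 24 wide, as deep.
- pusher_blade (a point): Middle of the blade's bottom edge on the side facing the handle (the face that pulls): 54 mm along x from the grip point and 66 mm below it.
- ashtray: Round glass ashtray, 110 mm across, 30 high; origin at the centre of its underside. The pusher stands on one side of the slide, the ashtray on the other. Leave alone.
- tiles: Stack of ten mahjong tiles, two high, 130 x 36 x 44 mm, moving as one; origin at the centre of its underside, long side along x. Leave alone.
- mug: White tea mug, 76 mm across, 85 high; origin at the centre of its underside, handle at +y. Leave alone.

How it is judged:
By the outcome, as a careful person would: the job done as asked, in the order asked, and still so for the second after the job is handed in, with the robot touching nothing.
It also fails if it takes over 66 s, if anything falls off the work surface, if the arm or the gripper's body presses on something with over 40 N, if the wrist force passes 120 N, or if a joint passes its speed limit or range.

## Working session

There is one attempt and no reset: what is moved stays moved. The work goes in short steps, Python scripts to look and compute and a tool call to move; the robot and the scene stay as the last step left them, time stands still between calls to the robot, and variables do not carry over. Pictures are saved under pics/ and viewed, and the job is handed in when it is done.

Besides the shell and the picture viewer there is one more tool, called as name(argument=value, ...) on one line, values as JSON. servo_tool: Moves the arm, as the interface text tells. Its arguments: {"type":"object","properties":{"steps":{"type":"array","items":{"type":"array","items":{"type":"number"}}},"hand":{"type":"number"},"grip_force":{"type":"number"}},"required":["steps"]}

```bash
ls; mkdir -p pics; cat > h.py <<'E'
import numpy as np, cv2
from rig import telemetry, cams, spotter
from scipy.spatial.transform import Rotation as R
def snap(name,fn):
    im,d=cams.get_image(name); cv2.imwrite('pics/'+fn,im[:,:,::-1]); np.save('/tmp/%s_d.npy'%name,d); return im,d
def world(name,d,mask=None):
    m=cams.camera_model(name);K=np.array(m['camera_matrix']);
    v,u=np.mgrid[0:384,0:512].astype(float)
    X=(u-K[0,2])/K[0,0]*d; Y=-(v-K[1,2])/K[1,1]*d
    P=np.stack([X,Y,-d],-1)
    return P@np.array(m['rotation']).T+np.array(m['origin'])
def st():
    s=telemetry.get_state()
    print('t',round(s['clock'],2),'p',np.round(s['position'],4),'q',np.round(s['ee_rot'],4),'F',np.round(s['contact_force'],1),'w',round(s['width'],4),'j',np.round(s['qpos'],2));return s
E
python3 - <<'E'
from h import *
s=st()
for c in ['side','top']:
    m=cams.camera_model(c);print(c,m)
    im,d=snap(c,c+'0.png');P=world(c,d);np.save('/tmp/P_%s.npy'%c,P)
    for q in ['pin_handle','dish','pusher_grip','slide','ashtray','tiles','mug']:
        for r in spotter.outline_of(q,c)[:2]:
            reg=r['region']&(d>0); p=P[reg]
            print(q,round(r['conf'],2),r['rect'],np.round(np.median(p,0),3) if len(p) else None)
            np.save('/tmp/%s_%s.npy'%(c,q),r['region']) if r is not None else 0
print(telemetry.get_state()['clock'])
E
```

```text
pics
t 0.0 p [ 0.1537 -0.5535  0.2304] q [-9.000e-04  9.908e-01  1.350e-01 -0.000e+00] F [ 0.3 -1.2  0.2] w 0.0854 j [-1.42  0.28  1.51  0.    1.36 -0.12]
side {'camera_matrix': array([[497.86729481,   0.        , 257.15290461],
       [  0.        , 497.86729481, 184.67278728],
       [  0.        ,   0.        ,   1.        ]]), 'origin': array([0.18422986, 0.64336187, 1.0243594 ]), 'rotation': array([-0.27447322, -0.08781469,  0.31408939,  0.90459985])}Traceback (most recent call last):
  File "<stdin>", line 5, in <module>
  File "h.py", line 11, in world
    return P@np.array(m['rotation']).T+np.array(m['origin'])
           ~^~~~~~~~~~~~~~~~~~~~~~~~~~
ValueError: matmul: Input operand 1 has a mismatch in its core dimension 0, with gufunc signature (n?,k),(k,m?)->(n?,m?) (size 4 is different from 3)
```

```bash
sed -i "s/return P@np.array(m\['rotation'\]).T/q=np.array(m['rotation']); return P@R.from_quat(q[[1,2,3,0]]).as_matrix().T/" h.py
python3 - <<'E'
from h import *
s=st()
for c in ['side','top']:
    m=cams.camera_model(c);q=m['rotation'];print(c,m['origin'],R.from_quat(q[[1,2,3,0]]).as_matrix()[:,2], [k for k in m])
    im,d=snap(c,c+'0.png');P=world(c,d);np.save('/tmp/P_%s.npy'%c,P)
    for q in ['pin_handle','dish','pusher_grip','slide','ashtray','tiles','mug']:
        for i,r in enumerate(spotter.outline_of(q,c)[:2]):
            reg=r['region']&(d>0); p=P[reg]
            print(q,round(r['conf'],2),r['rect'],np.round(np.median(p,0),3) if len(p) else None)
            if i==0: np.save('/tmp/%s_%s.npy'%(c,q),r['region'])
print(telemetry.get_state()['clock'])
E
```

```text
t 0.05 p [ 0.1537 -0.5535  0.2304] q [-9.000e-04  9.908e-01  1.350e-01 -0.000e+00] F [-0.2 -0.1 -0.1] w 0.0852 j [-1.42  0.28  1.51  0.    1.36 -0.12]
side [0.18422986 0.64336187 1.0243594 ] [-0.33129257  0.52004487  0.78727287] ['camera_matrix', 'origin', 'rotation']
pin_handle 0.59 [187.5, 164.9, 159.8, 91.0] [0.535 0.031 0.025]
pin_handle 0.58 [266.6, 84.0, 37.3, 37.3] [ 0.707 -0.3    0.038]
dish 0.68 [200.2, 171.3, 111.8, 56.2] [0.552 0.021 0.031]
pusher_grip 0.94 [187.8, 274.6, 84.1, 78.3] [0.462 0.308 0.074]
pusher_grip 0.55 [265.3, 84.6, 37.5, 37.5] [ 0.708 -0.3    0.039]
ashtray 0.84 [339.3, 119.5, 39.3, 34.8] [ 0.472 -0.333  0.013]
tiles 0.86 [266.1, 84.1, 37.2, 38.7] [ 0.705 -0.3    0.037]
mug 0.68 [104.4, 234.9, 57.1, 48.4] [0.713 0.322 0.048]
top [ 0.5405199  -0.00666919  1.07355423] [-0.05547167 -0.01431327  0.99835766] ['camera_matrix', 'origin', 'rotation']
pin_handle 0.48 [239.6, 177.3, 22.6, 12.1] [0.619 0.027 0.096]
dish 0.64 [233.1, 149.9, 42.0, 97.2] [0.57  0.02  0.032]
pusher_grip 0.58 [145.8, 214.4, 26.3, 71.6] [0.458 0.303 0.076]
slide 0.89 [219.4, 142.0, 77.6, 138.4] [0.552 0.015 0.027]
slide 0.17 [132.0, 137.1, 35.0, 39.3] [0.712 0.332 0.039]
ashtray 0.6 [358.9, 215.9, 37.7, 38.5] [ 0.472 -0.329  0.01 ]
tiles 0.6 [357.4, 125.9, 25.5, 47.9] [ 0.715 -0.303  0.044]
mug 0.62 [131.3, 134.6, 34.7, 38.7] [0.712 0.332 0.039]
0.85
```

View pics/side0.png

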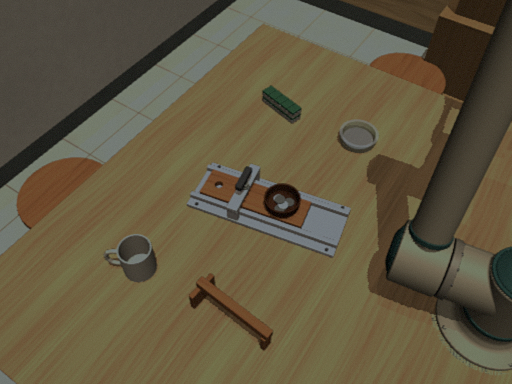

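View pics/top0.png

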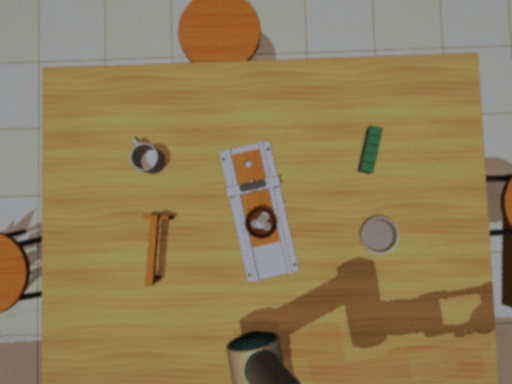

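```bash
cat > fit.py <<'E'
from h import *
def rect(p):
    c,s,a=cv2.minAreaRect((p[:,:2]*1000).astype(np.float32)); 
    if s[0]<s[1]: a=a-90; s=s[::-1]
    return np.round(c,1),np.round(s,1),round((a+90)%180-90,2)
if __name__=='__main__':
    for c in ['top','side']:
        P=np.load('/tmp/P_%s.npy'%c)
        x,y,z=P[...,0],P[...,1],P[...,2]
        a=(abs(y-0.015)<.15)&(x>.3)&(x<.85)
        for nm,lo,hi in [('slide',.006,.2),('handle',.08,.12),('bridge',.052,.07),('dishrim',.056,.07)]:
            p=P[a&(z>lo)&(z<hi)]
            if nm=='dishrim': p=p[p[:,0]<.58]
            if nm=='bridge': p=p[p[:,0]>.58]
            if len(p)>4: print(c,nm,len(p),rect(p),np.round(np.median(p,0),4),np.round(p.mean(0),4))
        b=(abs(y-.3)<.08)&(x>.3)&(x<.62)
        for nm,lo,hi in [('pall',.03,.12),('pbar',.066,.1)]:
            p=P[b&(z>lo)&(z<hi)]; print(c,nm,len(p),rect(p),np.round(p.mean(0),4),np.median(p[:,2]))
            mu=p[:,:2].mean(0)
        for nm,lo,hi in [('fit',.07,.085)]:
            p=P[b&(z>lo)&(z<hi)&(x<.51)]
            ax=cv2.fitLine(p[:,:2].astype(np.float32),cv2.DIST_HUBER,0,.01,.01).ravel();print('bar line',ax,np.degrees(np.arctan2(ax[1],ax[0])))
E
python3 fit.py
python3 - <<'E'
import cv2,numpy as np
a=cv2.imread('pics/side0.png');b=cv2.imread('pics/top0.png')
A=cv2.resize(a[150:350,180:360],None,fx=2.2,fy=2.2,interpolation=3);B=cv2.resize(b[130:300,130:310],None,fx=2.2,fy=2.2,interpolation=3)
B=cv2.copyMakeBorder(B,0,A.shape[0]-B.shape[0],0,0,0)
cv2.imwrite('pics/z0.png',np.hstack([A,B]))
E
```

```text
top slide 7007 (array([575.1,  12.7]), array([544.5, 293.8]), -0.01) [0.5516 0.0143 0.0264] [0.5518 0.0144 0.0273]
top handle 180 (array([620. ,  27.9]), array([69.6, 18.3]), -79.02) [0.6192 0.0274 0.0959] [0.6192 0.0279 0.0956]
top bridge 373 (array([622.3,  28.4]), array([149.8,  33.4]), -78.96) [0.6178 0.0282 0.0587] [0.6186 0.0272 0.0587]
top dishrim 200 (array([519.6,   8.1]), array([87.3, 84.8]), -1.49) [0.518  0.0067 0.0638] [0.5187 0.0075 0.0637]
top pall 750 (array([454.6, 298.9]), array([190.5,  68.5]), -1.64) [0.4613 0.3023 0.0727] 0.07671789368737836
top pbar 600 (array([454.9, 305.9]), array([190.8,  21.9]), -5.2) [0.4544 0.3042 0.0769] 0.07735718057856777
bar line [ 0.9958176  -0.09136361  0.4350493   0.3063498 ] -5.2420597
side slide 7816 (array([571.4,   1.6]), array([440.5, 267.3]), 3.01) [0.5362 0.0293 0.0253] [0.5397 0.0239 0.0273]
side handle 213 (array([616.5,  25.8]), array([71.9, 18. ]), -79.76) [0.6141 0.0297 0.0939] [0.6145 0.0293 0.0926]
side bridge 422 (array([616. ,  26.1]), array([152.7,  28.7]), -79.39) [0.6103 0.0503 0.0571] [0.611  0.0384 0.0574]
side dishrim 287 (array([517.9,   7. ]), array([90.6, 87.3]), -59.86) [0.5175 0.0099 0.0619] [0.5174 0.0077 0.0616]
side pall 1356 (array([452.6, 307.8]), array([191.4,  70.2]), -7.63) [0.4579 0.3064 0.0692] 0.07499155254787909
side pbar 990 (array([452.4, 304. ]), array([191.7,  22.5]), -4.76) [0.4474 0.3057 0.0756] 0.07599599715610117
bar line [ 0.9958106  -0.09143987  0.43079436  0.30657843] -5.246447
```

View pics/z0.png

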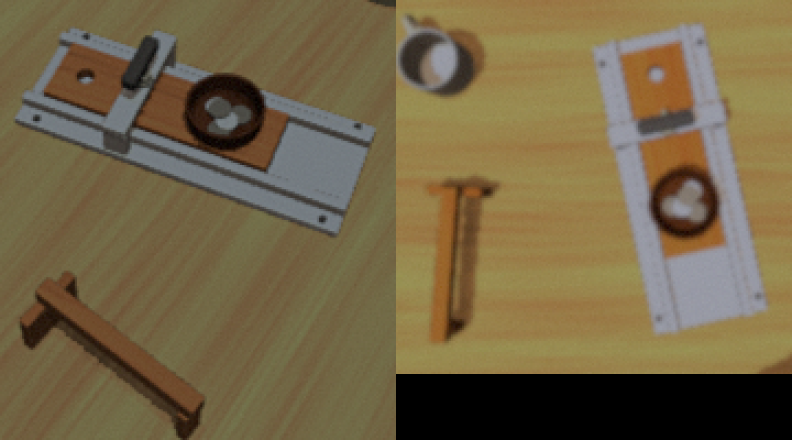

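```bash
cat >> h.py <<'E'
PIN=np.array([.6183,.0270]); YAW=11.0
def sl(x,y): 
    c,s=np.cos(np.radians(YAW)),np.sin(np.radians(YAW)); return PIN+np.array([c*x-s*y,s*x+c*y])
def plan(x,y,z,yaw):
    s=st();q=np.array(s['ee_rot']);M=R.from_quat(q[[1,2,3,0]])
    T=R.from_euler('z',yaw,degrees=True)*R.from_euler('x',180,degrees=True)
    d=M.inv().apply(np.array([x,y,z])-s['position'])*1000
    print('PLAN',np.round(d,1),np.round((M.inv()*T).as_rotvec(degrees=True),2))
E
python3 -c "
from h import *
plan(.6183,.027,.19,101)"
```

```text
t 0.85 p [ 0.1538 -0.5541  0.2314] q [1.000e-04 9.908e-01 1.350e-01 0.000e+00] F [-0.7 -0.3 -0.1] w 0.0852 j [-1.42  0.28  1.5   0.    1.36 -0.12]
PLAN [ 603.  -435.7   41.3] [ 1.000e-02  1.000e-02 -8.549e+01]
```

servo_tool(steps=[[603, -436, 41, 0, 0, -85.5], [603, -436, 41, 0, 0, -85.5], [603, -436, 41, 0, 0, -85.5], [603, -436, 41, 0, 0, -85.5], [603, -436, 41, 0, 0, -85.5], [603, -436, 41, 0, 0, -85.5], [603, -436, 41, 0, 0, -85.5], [603, -436, 41, 0, 0, -85.5]], hand=120, grip_force=70)

```text
clock: 1.65
position: [0.4041, -0.2404, 0.2096]
ee_rot: [0.001, 0.74, 0.673, 0.0]
contact_force: [0.3, -0.5, -0.6]
width: 0.045
```

```bash
python3 -c "
from h import *
plan(.6183,.027,.19,101)"
```

```text
t 1.65 p [ 0.4041 -0.2404  0.2096] q [6.000e-04 7.396e-01 6.731e-01 0.000e+00] F [ 0.3 -0.5 -0.6] w 0.045 j [-0.68  0.13  1.75 -0.    1.26 -0.59]
PLAN [286.4 188.1  19.5] [  0.05   0.05 -16.39]
```

servo_tool(steps=[[286, 188, 20, 0, 0, -16.4], [286, 188, 20, 0, 0, -16.4], [286, 188, 20, 0, 0, -16.4], [286, 188, 20, 0, 0, -16.4], [286, 188, 20, 0, 0, -16.4], [286, 188, 20, 0, 0, -16.4], [286, 188, 20, 0, 0, -16.4], [286, 188, 20, 0, 0, -16.4]])

```text
clock: 2.45
position: [0.6217, 0.0283, 0.1883]
ee_rot: [-0.0, 0.636, 0.771, 0.001]
contact_force: [-0.9, -0.5, 0.6]
width: 0.0451
```

```bash
python3 -c "
from h import *
plan(.6183,.027,.072,101)"
```

```text
t 2.45 p [0.6217 0.0283 0.1883] q [-0.      0.6365  0.7713  0.0015] F [-0.9 -0.5  0.6] w 0.0451 j [-0.07  0.37  1.47  0.    1.3  -0.26]
PLAN [ -0.8  -3.9 116.3] [ 0.13 -0.11 -0.06]
```

servo_tool(steps=[[-1, -4, 40, 0, 0, 0], [-1, -4, 80, 0, 0, 0], [-1, -4, 100, 0, 0, 0], [-1, -4, 116, 0, 0, 0], [-1, -4, 116, 0, 0, 0], [-1, -4, 116, 0, 0, 0]])

```text
clock: 3.05
position: [0.6149, 0.0215, 0.0736]
ee_rot: [0.0, 0.638, 0.77, -0.0]
contact_force: [0.0, 0.8, -0.3]
width: 0.0452
```

```bash
python3 -c "
from h import *
plan(.6183,.027,.072,101)
a,_=snap('side','a1.png');b,_=snap('top','b1.png')
A=cv2.imread('pics/a1.png')[100:280,160:360];B=cv2.imread('pics/b1.png')[100:280,180:330]
cv2.imwrite('pics/z1.png',cv2.resize(np.hstack([A,B]),None,fx=2.2,fy=2.2,interpolation=2))"
```

```text
t 3.05 p [0.6149 0.0215 0.0736] q [ 1.000e-04  6.385e-01  7.697e-01 -1.000e-04] F [ 0.   0.8 -0.3] w 0.0452 j [-0.08  0.46  1.64 -0.    1.04 -0.26]
PLAN [4.7 4.4 1.6] [-0.01  0.01 -0.35]
```

View pics/z1.png

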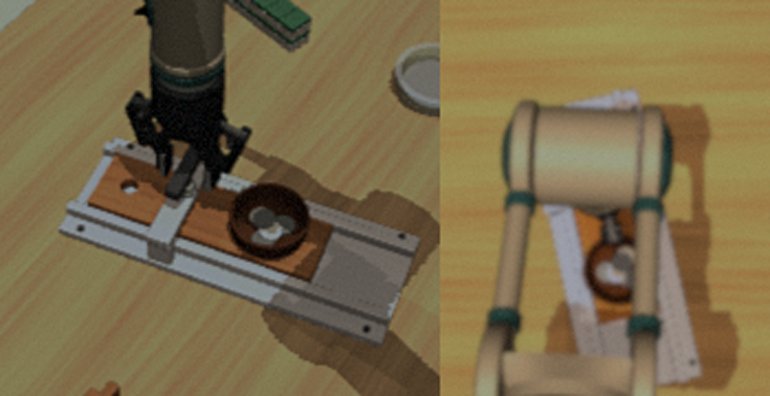

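The side view shows the open fingers straddling the T-handle around (185,180), with no contact yet. I'll trim the 5 mm offset and then close.

servo_tool(steps=[[5, 4, 1, 0, 0, 0], [5, 4, 1, 0, 0, 0], [5, 4, 1, 0, 0, 0]])

```text
clock: 3.45
position: [0.6183, 0.028, 0.0728]
ee_rot: [0.0, 0.638, 0.77, 0.0]
contact_force: [0.4, -0.7, -0.3]
width: 0.045
```

servo_tool(steps=[[0, 0, 0, 0, 0, 0], [0, 0, 0, 0, 0, 0], [0, 0, 0, 0, 0, 0], [0, 0, 0, 0, 0, 0], [0, 0, 0, 0, 0, 0], [0, 0, 0, 0, 0, 0]], hand=255, grip_force=70)

```text
clock: 4.05
position: [0.6174, 0.0276, 0.0726]
ee_rot: [-0.0, 0.638, 0.77, -0.0]
contact_force: [-3.3, -0.2, 6.3]
width: 0.0167
```

```bash
python3 -c "
from h import *
plan(.6183,.027,.072,101)"
```

```text
t 4.05 p [0.6174 0.0276 0.0726] q [-3.000e-04  6.382e-01  7.699e-01 -4.000e-04] F [-3.3 -0.2  6.3] w 0.0167 j [-0.07  0.46  1.63 -0.    1.05 -0.25]
PLAN [-0.8  0.8  0.6] [-0.05  0.01 -0.32]
```

servo_tool(steps=[[0, 0, -3, 0, 0, 0], [0, 0, -6, 0, 0, 0], [0, 0, -10, 0, 0, 0], [0, 0, -15, 0, 0, 0], [0, 0, -20, 0, 0, 0], [0, 0, -25, 0, 0, 0], [0, 0, -30, 0, 0, 0], [0, 0, -33, 0, 0, 0]])

```text
clock: 4.85
position: [0.6174, 0.0277, 0.106]
ee_rot: [-0.0, 0.638, 0.77, -0.0]
contact_force: [-1.0, -1.5, -8.5]
width: 0.0169
```

servo_tool(steps=[[0, 0, -1, 0, 0, 0], [0, 0, -2, 0, 0, 0], [0, 0, -3, 0, 0, 0], [0, 0, -4, 0, 0, 0], [0, 0, -4, 0, 0, 0]])

```text
clock: 5.35
position: [0.6175, 0.0276, 0.1088]
ee_rot: [-0.0, 0.638, 0.77, -0.0]
contact_force: [-3.3, -2.1, -9.5]
width: 0.0166
```

```bash
python3 -c "
from h import *
st()
a,_=snap('side','a2.png')
A=cv2.imread('pics/a2.png')[100:280,160:360]
cv2.imwrite('pics/z2.png',cv2.resize(A,None,fx=3,fy=3,interpolation=2))"
```

```text
t 5.35 p [0.6175 0.0276 0.1088] q [-5.000e-04  6.383e-01  7.698e-01 -5.000e-04] F [-3.3 -2.1 -9.5] w 0.0166 j [-0.07  0.43  1.59 -0.    1.12 -0.25]
```

View pics/z2.png

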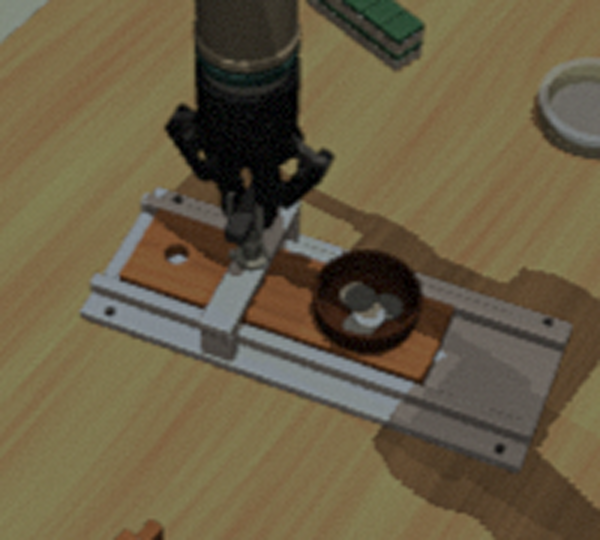

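The pin is up against its stop: it rose 36 mm, and its bare shaft is visible at (250,240). Next I release it and back away.

servo_tool(steps=[[0, 0, 1, 0, 0, 0], [0, 0, 1, 0, 0, 0], [0, 0, 1, 0, 0, 0], [0, 0, 1, 0, 0, 0], [0, 0, 1, 0, 0, 0]], hand=110)

```text
clock: 5.9
position: [0.6186, 0.0278, 0.109]
ee_rot: [0.001, 0.638, 0.77, 0.001]
contact_force: [0.3, -0.2, 0.1]
width: 0.0482
```

servo_tool(steps=[[0, 0, -20, 0, 0, 0], [0, 0, -60, 0, 0, 0], [0, 0, -100, 0, 0, 0], [0, 0, -100, 0, 0, 0], [0, 0, -100, 0, 0, 0]])

```text
clock: 6.4
position: [0.6186, 0.0277, 0.2098]
ee_rot: [0.001, 0.638, 0.77, 0.001]
contact_force: [-0.6, 0.6, -0.1]
width: 0.0487
```

```bash
python3 -c "
from h import *
plan(.4811,.3026,.16,174.8)"
```

```text
t 6.4 p [0.6186 0.0277 0.2098] q [0.0013 0.6383 0.7698 0.001 ] F [-0.6  0.6 -0.1] w 0.0487 j [-0.07  0.35  1.45 -0.    1.34 -0.25]
PLAN [295.6 -84.4  49.2] [  0.12   0.16 -74.13]
```

servo_tool(steps=[[296, -84, 0, 0, 0, -74], [296, -84, 0, 0, 0, -74], [296, -84, 0, 0, 0, -74], [296, -84, 20, 0, 0, -74], [296, -84, 40, 0, 0, -74], [296, -84, 49, 0, 0, -74], [296, -84, 49, 0, 0, -74], [296, -84, 49, 0, 0, -74]])

```text
clock: 7.2
position: [0.4768, 0.3046, 0.1559]
ee_rot: [-0.003, 0.087, 0.996, -0.001]
contact_force: [0.5, -0.3, -1.1]
width: 0.0486
```

servo_tool(steps=[[0, 0, 0, 0, 0, -6], [0, 0, 0, 0, 0, -6], [0, 0, 0, 0, 0, -6], [0, 0, 0, 0, 0, -6]])

```text
clock: 7.6
position: [0.4804, 0.3027, 0.1587]
ee_rot: [-0.0, 0.041, 0.999, -0.0]
contact_force: [0.9, -0.6, -0.8]
width: 0.0486
```

```bash
python3 -c "
from h import *
plan(.4811,.3026,.055,174.8)"
```

```text
t 7.6 p [0.4804 0.3027 0.1587] q [-5.000e-04  4.080e-02  9.992e-01 -3.000e-04] F [ 0.9 -0.6 -0.8] w 0.0486 j [ 0.44  0.32  1.64 -0.    1.19 -1.05]
PLAN [ -0.8   0.  103.7] [-0.03 -0.05  0.52]
```

servo_tool(steps=[[-1, 0, 40, 0, 0, 0.5], [-1, 0, 75, 0, 0, 0.5], [-1, 0, 95, 0, 0, 0.5], [-1, 0, 110, 0, 0, 0.5], [-1, 0, 110, 0, 0, 0.5], [-1, 0, 110, 0, 0, 0.5]])

```text
clock: 8.2
position: [0.4819, 0.3028, 0.0494]
ee_rot: [-0.0, 0.045, 0.999, -0.0]
contact_force: [-0.2, 0.5, -0.1]
width: 0.0481
```

servo_tool(steps=[[0, 0, 0, 0, 0, 0], [0, 0, 0, 0, 0, 0], [0, 0, 0, 0, 0, 0], [0, 0, 0, 0, 0, 0], [0, 0, 0, 0, 0, 0], [0, 0, 0, 0, 0, 0]], hand=255, grip_force=100)

```text
clock: 8.8
position: [0.4823, 0.3031, 0.0503]
ee_rot: [0.001, 0.044, 0.999, 0.0]
contact_force: [0.9, -1.6, 6.1]
width: 0.0184
```

servo_tool(steps=[[0, 0, -10, 0, 0, 0], [0, 0, -40, 0, 0, 0], [0, 0, -80, 0, 0, 0], [0, 0, -95, 0, 0, 0], [0, 0, -95, 0, 0, 0], [0, 0, -95, 0, 0, 0]])

```text
clock: 9.4
position: [0.4809, 0.3028, 0.1439]
ee_rot: [-0.0, 0.044, 0.999, -0.0]
contact_force: [-0.1, 0.4, -2.1]
width: 0.0187
```

```bash
python3 -c "
from h import *
from fit import rect
s=st()
for c in ['side','top']:
    a,d=snap(c,'p3%s.png'%c);P=world(c,d)
    x,y,z=P[...,0],P[...,1],P[...,2]
    p=P[(abs(y-.3)<.09)&(x>.3)&(x<.62)&(z>.155)&(z<.185)&((x<.45)|(x>.515))];print(rect(p),len(p),p[:,2].max())
    for lo,hi in((.33,.44),(.515,.6)):
        q=p[(p[:,0]>lo)&(p[:,0]<hi)];print(lo,len(q),np.round(np.percentile(q[:,2],[50,90]),4) if len(q) else '')
    p=P[(abs(y-.3)<.09)&(x>.5)&(x<.62)&(z>.09)&(z<.185)];print('blade',rect(p),p[:,2].min(),len(p))
A=cv2.imread('pics/p3side.png')[100:340,140:380];B=cv2.imread('pics/p3top.png')[100:340,110:320]
cv2.imwrite('pics/z3.png',cv2.resize(np.hstack([A,B]),None,fx=1.7,fy=1.7,interpolation=2))"
```

```text
t 9.4 p [0.4809 0.3028 0.1439] q [-5.00e-04  4.42e-02  9.99e-01 -2.00e-04] F [-0.1  0.4 -2.1] w 0.0187 j [ 0.44  0.33  1.66  0.    1.16 -1.04]
(array([449.7, 306.1]), array([189.9,  21.5]), -5.17) 702 0.1748177515797641
0.33 576 [0.1696 0.1717]
0.515 65 [0.1697 0.1719]
blade (array([534.9, 317.5]), array([39.1, 36.3]), -27.81) 0.09682535060043784 231
(array([452.6, 306.9]), array([191. ,  21.2]), -5.16) 525 0.1752981743359332
0.33 345 [0.1702 0.1726]
0.515 139 [0.1701 0.1727]
blade (array([523.8, 298.5]), array([70.6, 46.9]), 88.19) 0.0960315654286068 321
```

View pics/z3.png

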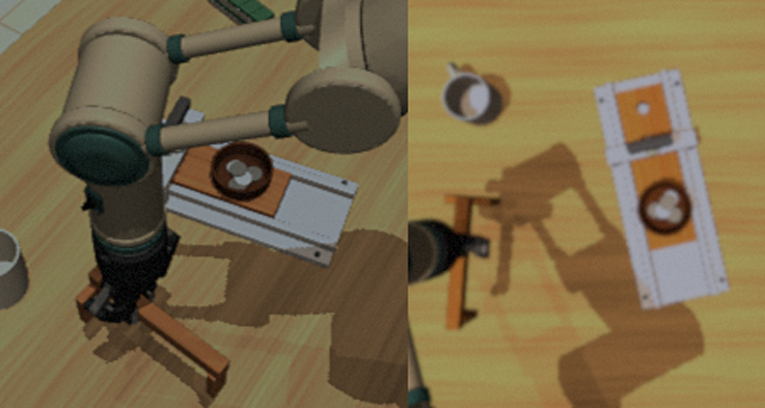

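The pusher hangs level, aligned with the tool and gripped at its grip point. The pin handle still stands up in the side view at about (180,110).

```bash
python3 -c "
from h import *
plan(*sl(-95,0),.21,191)"
```

```text
t 9.5 p [0.4803 0.3024 0.1426] q [-1.60e-03  4.42e-02  9.99e-01 -8.00e-04] F [-0.4 -0.2 -1.5] w 0.0182 j [ 0.44  0.33  1.66 -0.    1.16 -1.04]
PLAN [ 91125.5 -26559.7    260.4] [ -0.08  -0.19 -16.07]
```

```bash
python3 -c "
from h import *
plan(*sl(-.095,0),.21,191)"
```

```text
t 9.5 p [0.4803 0.3024 0.1426] q [-1.60e-03  4.42e-02  9.99e-01 -8.00e-04] F [-0.4 -0.2 -1.5] w 0.0182 j [ 0.44  0.33  1.66 -0.    1.16 -1.04]
PLAN [ -70.3 -288.6  -67.1] [ -0.08  -0.19 -16.07]
```

servo_tool(steps=[[0, 0, -40, 0, 0, 0], [-15, -40, -67, 0, 0, -2], [-25, -90, -67, 0, 0, -6], [-40, -140, -67, 0, 0, -10], [-50, -190, -67, 0, 0, -13], [-60, -240, -67, 0, 0, -16], [-70, -288, -67, 0, 0, -16], [-70, -288, -67, 0, 0, -16]])

```text
clock: 10.3
position: [0.5258, 0.0043, 0.2096]
ee_rot: [-0.001, -0.092, 0.996, -0.001]
contact_force: [0.2, 0.7, -1.2]
width: 0.0183
```

servo_tool(steps=[[0, 0, 0, 0, 0, 0], [0, 0, 0, 0, 0, 0], [0, 0, 0, 0, 0, 0]])

```text
clock: 10.6
position: [0.5254, 0.0114, 0.2107]
ee_rot: [-0.001, -0.096, 0.995, 0.0]
contact_force: [0.3, 0.1, -0.7]
width: 0.0181
```

```bash
python3 -c "
from h import *
plan(*sl(-.095,0),.091,191)
for c in ['side','top']:
    a,d=snap(c,'p4%s.png'%c);P=world(c,d)
A=cv2.imread('pics/p4side.png')[60:300,140:380];B=cv2.imread('pics/p4top.png')[100:340,160:370]
cv2.imwrite('pics/z4.png',cv2.resize(np.hstack([A,B]),None,fx=1.7,fy=1.7,interpolation=2))"
```

```text
t 10.6 p [0.5254 0.0114 0.2107] q [-6.000e-04 -9.610e-02  9.954e-01  4.000e-04] F [ 0.3  0.1 -0.7] w 0.0181 j [-0.11  0.22  1.64  0.    1.29 -1.87]
PLAN [  0.7  -2.6 119.7] [ 0.05 -0.06  0.03]
```

View pics/z4.png

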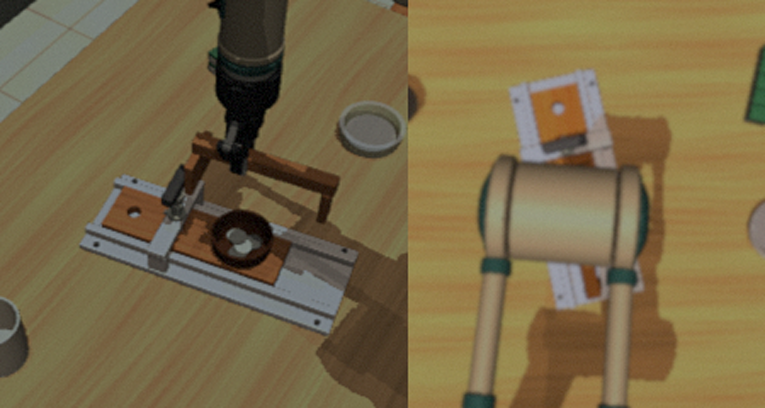

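servo_tool(steps=[[1, -3, 20, 0, 0, 0], [1, -3, 45, 0, 0, 0], [1, -3, 65, 0, 0, 0], [1, -3, 80, 0, 0, 0], [1, -3, 80, 0, 0, 0]])

```text
clock: 11.2
position: [0.5236, 0.008, 0.1293]
ee_rot: [-0.002, -0.096, 0.995, 0.001]
contact_force: [-0.2, -0.3, -1.1]
width: 0.018
```

servo_tool(steps=[[0, 0, 12, 0, 0, 0], [0, 0, 24, 0, 0, 0], [0, 0, 34, 0, 0, 0], [0, 0, 39, 0, 0, 0], [0, 0, 39, 0, 0, 0]])

```text
clock: 11.7
position: [0.5248, 0.0068, 0.0914]
ee_rot: [-0.001, -0.095, 0.995, 0.0]
contact_force: [-0.1, 0.1, -1.4]
width: 0.0181
```

```bash
python3 -c "
from h import *
plan(*sl(-.095,0),.091,191)
for c in ['side']:
    a,d=snap(c,'p5%s.png'%c);P=world(c,d)
A=cv2.imread('pics/p5side.png')[90:270,160:360]
cv2.imwrite('pics/z5.png',cv2.resize(A,None,fx=3,fy=3,interpolation=2))"
```

```text
t 11.7 p [0.5248 0.0068 0.0914] q [-9.000e-04 -9.520e-02  9.955e-01  1.000e-04] F [-0.1  0.1 -1.4] w 0.0181 j [-0.12  0.32  1.82 -0.    1.   -1.88]
PLAN [-0.6  2.   0.4] [ 0.03 -0.1  -0.08]
```

View pics/z5.png

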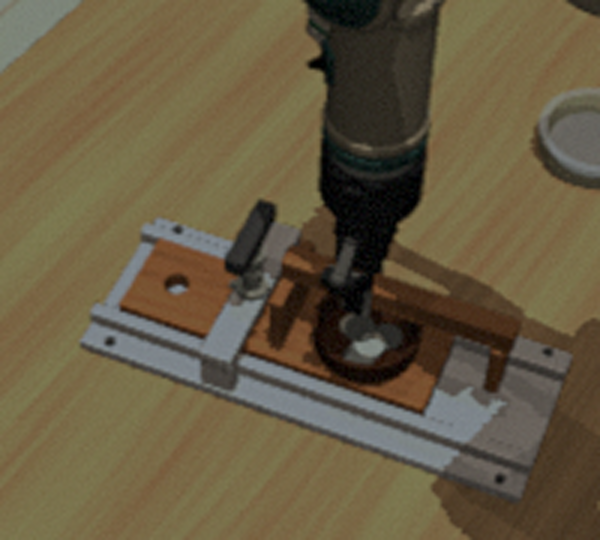

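servo_tool(steps=[[7, 1, 0, 0, 0, 0], [14, 1, 0, 0, 0, 0], [20, 1, 0, 0, 0, 0], [28, 1, 0, 0, 0, 0], [36, 1, 0, 0, 0, 0], [44, 1, 0, 0, 0, 0], [50, 1, 0, 0, 0, 0], [50, 1, 0, 0, 0, 0]])

```text
clock: 12.55
position: [0.4747, -0.002, 0.0924]
ee_rot: [-0.001, -0.095, 0.995, -0.0]
contact_force: [0.6, 0.7, 0.2]
width: 0.0182
```

servo_tool(steps=[[6, 0, 0, 0, 0, 0], [12, 0, 0, 0, 0, 0], [18, 0, 0, 0, 0, 0], [23, 0, 0, 0, 0, 0], [23, 0, 0, 0, 0, 0], [23, 0, 0, 0, 0, 0]])

```text
clock: 13.15
position: [0.4522, -0.0061, 0.092]
ee_rot: [-0.001, -0.095, 0.995, 0.0]
contact_force: [0.1, 0.1, -1.1]
width: 0.0183
```

```bash
cat > look.py <<'E'
from h import *
import sys
n=sys.argv[1]
plan(*sl(-.180,0),.091,191)
s=telemetry.get_state()['position'][:2]-PIN; a=np.radians(YAW);print('slide x',s@[np.cos(a),np.sin(a)],'y',s@[-np.sin(a),np.cos(a)])
a,d=snap('side','p%sside.png'%n);P=world('side',d)
A=cv2.imread('pics/p%sside.png'%n)[90:270,160:360]
cv2.imwrite('pics/z%s.png'%n,cv2.resize(A,None,fx=3,fy=3,interpolation=2))
# hole: project expected pts
a=np.radians(YAW); L=P-np.r_[PIN,0]; X=L[...,0]*np.cos(a)+L[...,1]*np.sin(a);Y=-L[...,0]*np.sin(a)+L[...,1]*np.cos(a);Z=P[...,2]
# board edges: z 26-34, within |Y|<30 
m=(abs(Y)<30e-3)&(Z>.024)&(Z<.036); print('board X range',np.round(np.percentile(X[m],[.5,1,99,99.5]),4))
# near edge of the board profile
for y0 in (-.03,-.02,.02,.03):
    k=(abs(Y-y0)<.004)&(Z>.025)&(Z<.036)
    if k.sum(): print(y0,np.round([X[k].min(),X[k].max()],4))
# hole: lower pts in board region far side
k=(abs(Y)<.02)&(X>-.0)&(X<.12)&(Z<.025)&(Z>-.01); 
if k.sum(): print('hole?',k.sum(),np.round([X[k].min(),X[k].max(),Y[k].mean()],4))
E
python3 look.py 6
```

```text
t 13.15 p [ 0.4522 -0.0061  0.092 ] q [-1.300e-03 -9.520e-02  9.955e-01  1.000e-04] F [ 0.1  0.1 -1.1] w 0.0183 j [-0.17  0.22  1.97 -0.    0.95 -1.93]
PLAN [10.6  0.8  1.1] [ 0.03 -0.15 -0.07]
slide x -0.16938218956923187 y -0.0008134998137198898
board X range [-0.2241 -0.2233  0.0436  0.0444]
-0.03 [-0.2244  0.0433]
-0.02 [-0.2239  0.0457]
0.02 [-0.2238  0.0448]
0.03 [-0.2241  0.0451]
hole? 327 [0.0232 0.1198 0.0004]
```

View pics/z6.png

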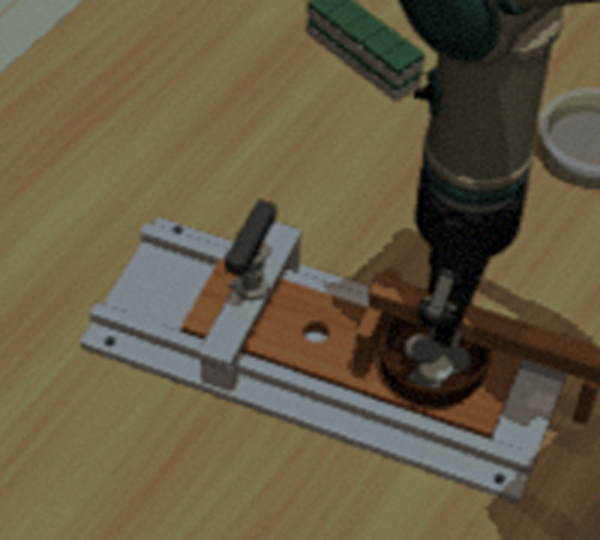

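The dish and board are being dragged and the pin is still up. The first hole now shows at (315,332). I'll get the travel by comparing board edges and hole 1 with the initial picture.

```bash
cat > trav.py <<'E'
from h import *
import sys
def edges(P):
    a=np.radians(YAW); L=P-np.r_[PIN,0]; X=L[...,0]*np.cos(a)+L[...,1]*np.sin(a);Y=-L[...,0]*np.sin(a)+L[...,1]*np.cos(a);Z=P[...,2]
    o=[]
    for y0 in (-.03,-.02,.02,.03):
        k=(abs(Y-y0)<.004)&(Z>.025)&(Z<.036); o.append([X[k].min(),X[k].max()])
    return np.array(o)
P0=np.load('/tmp/P_side.npy'); e0=edges(P0); print('init',np.round(e0.mean(0),4))
d=np.load('/tmp/side_d.npy');P=world('side',d); e=edges(P); print('now',np.round(e.mean(0),4),'travel',np.round((e0-e)*1000,1).tolist())
# hole via plane z=.03 ray: given full-image pixel args
m=cams.camera_model('side');K=m['camera_matrix'];M=R.from_quat(m['rotation'][[1,2,3,0]]).as_matrix()
for i in range(1,len(sys.argv),2):
    u,v=float(sys.argv[i]),float(sys.argv[i+1])
    r=M@np.array([(u-K[0,2])/K[0,0],-(v-K[1,2])/K[1,1],-1]); t=(.03-m['origin'][2])/r[2]; p=m['origin']+t*r
    a=np.radians(YAW);q=p[:2]-PIN; print('px',u,v,'slide',np.round([q@[np.cos(a),np.sin(a)],q@[-np.sin(a),np.cos(a)]],4))
E
python3 trav.py 265.2 200.3 219.3 185
```

```text
init [-0.1668  0.1022]
now [-0.224   0.0447] travel [[57.6, 59.7], [57.3, 56.3], [56.9, 57.1], [57.2, 56.9]]
px 265.2 200.3 slide [-0.0602  0.0008]
px 219.3 185.0 slide [0.0647 0.0018]
```

servo_tool(steps=[[4, 0, 0, 0, 0, 0], [8, 0, 0, 0, 0, 0], [12, 0, 0, 0, 0, 0], [12, 0, 0, 0, 0, 0], [12, 0, 0, 0, 0, 0], [12, 0, 0, 0, 0, 0]])

```text
clock: 13.8
position: [0.441, -0.0084, 0.0922]
ee_rot: [-0.001, -0.095, 0.995, 0.0]
contact_force: [0.3, 0.7, -1.2]
width: 0.0184
```

```bash
python3 look.py 7 | head -4; python3 trav.py
```

```text
t 13.8 p [ 0.441  -0.0084  0.0922] q [-8.000e-04 -9.520e-02  9.955e-01  0.000e+00] F [ 0.3  0.7 -1.2] w 0.0184 j [-0.18  0.21  1.99 -0.    0.94 -1.94]
PLAN [-0.8  0.9  1.2] [ 0.01 -0.09 -0.07]
slide x -0.18077840238843515 y -0.0009103415999851619
board X range [-0.2353 -0.2347  0.0325  0.0335]
init [-0.1668  0.1022]
now [-0.2354  0.0344] travel [[68.7, 67.9], [68.7, 68.4], [68.8, 67.2], [68.6, 67.6]]
```

View pics/z7.png

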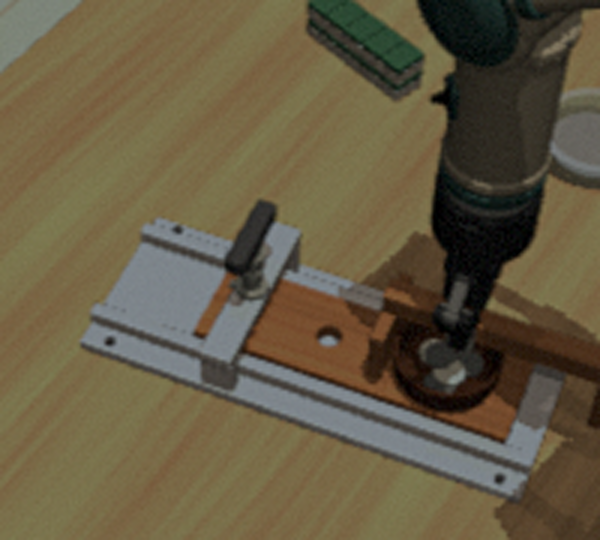

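servo_tool(steps=[[1.5, 0, 0, 0, 0, 0], [1.5, 0, 0, 0, 0, 0], [1.5, 0, 0, 0, 0, 0], [-4, 0, 0, 0, 0, 0], [-10, 0, 0, 0, 0, 0], [-10, 0, 0, 0, 0, 0]])

```text
clock: 14.45
position: [0.4528, -0.0065, 0.0924]
ee_rot: [0.0, -0.095, 0.995, -0.0]
contact_force: [-0.8, 0.0, -1.0]
width: 0.0186
```

servo_tool(steps=[[0, 0, -15, 0, 0, 0], [0, 0, -40, 0, 0, 0], [0, 0, -80, 0, 0, 0], [0, 0, -118, 0, 0, 0], [0, 0, -118, 0, 0, 0], [0, 0, -118, 0, 0, 0]])

```text
clock: 15.05
position: [0.4517, -0.0065, 0.2107]
ee_rot: [0.001, -0.095, 0.995, -0.0]
contact_force: [0.2, 0.1, -2.0]
width: 0.0182
```

```bash
python3 look.py 8 | head -1; python3 trav.py; python3 -c "
from h import *
plan(.46,.3026,.15,174.8)"
```

```text
t 15.05 p [ 0.4517 -0.0065  0.2107] q [ 6.000e-04 -9.530e-02  9.955e-01 -3.000e-04] F [ 0.2  0.1 -2. ] w 0.0182 j [-0.17  0.1   1.78 -0.    1.25 -1.93]
init [-0.1668  0.1022]
now [-0.2358  0.0337] travel [[69.3, 68.5], [69.5, 68.5], [68.9, 69.3], [68.7, 67.6]]
t 15.1 p [ 0.4508 -0.0063  0.2096] q [-8.000e-04 -9.520e-02  9.955e-01  1.000e-04] F [ 0.2 -0.1 -1.4] w 0.0185 j [-0.17  0.1   1.79 -0.    1.25 -1.93]
PLAN [-67.7 301.5  59.6] [ 1.000e-02 -9.000e-02  1.613e+01]
```

View pics/z8.png

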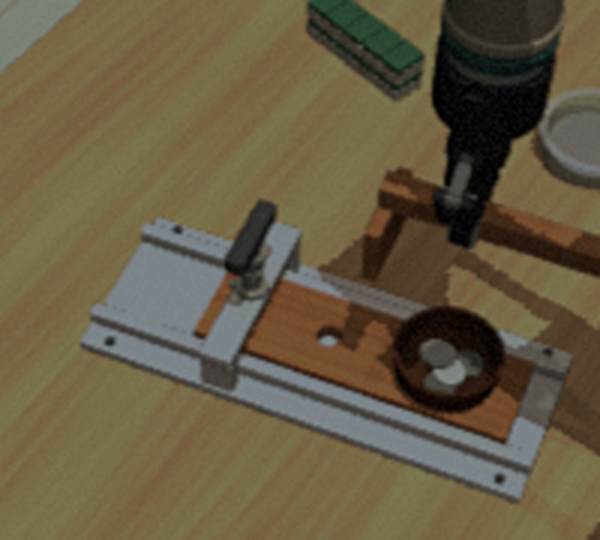

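The travel is about 69 mm, well inside the ±5 mm capture range. The blade is clear, so I'll return the pusher to its old spot on the bare table.

servo_tool(steps=[[-10, 40, 0, 0, 0, 2], [-20, 90, 0, 0, 0, 6], [-30, 140, 0, 0, 0, 10], [-40, 190, 0, 0, 0, 14], [-55, 240, 10, 0, 0, 16], [-68, 285, 40, 0, 0, 16], [-68, 302, 60, 0, 0, 16], [-68, 302, 60, 0, 0, 16]])

```text
clock: 15.9
position: [0.457, 0.3045, 0.1443]
ee_rot: [-0.005, 0.042, 0.999, -0.002]
contact_force: [-0.5, -1.6, -1.7]
width: 0.0184
```

servo_tool(steps=[[0, 0, 20, 0, 0, 0], [0, 0, 50, 0, 0, 0], [0, 0, 70, 0, 0, 0], [0, 0, 80, 0, 0, 0], [0, 0, 80, 0, 0, 0]])

```text
clock: 16.4
position: [0.4598, 0.3016, 0.0684]
ee_rot: [-0.002, 0.045, 0.999, -0.001]
contact_force: [1.0, -0.1, -1.4]
width: 0.0187
```

```bash
python3 -c "
from h import *
plan(.46,.3026,.051,174.8)"
```

```text
t 16.4 p [0.4598 0.3016 0.0684] q [-0.002   0.0445  0.999  -0.0013] F [ 1.  -0.1 -1.4] w 0.0187 j [ 0.45  0.38  1.79 -0.    0.97 -1.03]
PLAN [-0.2  1.1 17.4] [-0.16 -0.23  0.09]
```

servo_tool(steps=[[0, 0, 5, 0, 0, 0], [0, 0, 10, 0, 0, 0], [0, 0, 14, 0, 0, 0], [0, 0, 16, 0, 0, 0], [0, 0, 17, 0, 0, 0], [0, 0, 17, 0, 0, 0]])

```text
clock: 17.0
position: [0.4611, 0.303, 0.0533]
ee_rot: [0.0, 0.044, 0.999, -0.0]
contact_force: [0.5, 0.3, -1.4]
width: 0.0182
```

```bash
python3 -c "
from h import *
plan(.46,.3026,.051,174.8)"
```

```text
t 17.0 p [0.4611 0.303  0.0533] q [ 1.00e-04  4.42e-02  9.99e-01 -0.00e+00] F [ 0.5  0.3 -1.4] w 0.0182 j [ 0.46  0.4   1.81 -0.    0.93 -1.03]
PLAN [ 1.1 -0.5  2.3] [-0.    0.01  0.13]
```

servo_tool(steps=[[0, 0, 1, 0, 0, 0], [0, 0, 2, 0, 0, 0], [0, 0, 2.5, 0, 0, 0], [0, 0, 2.5, 0, 0, 0]])

```text
clock: 17.4
position: [0.4611, 0.3029, 0.0507]
ee_rot: [-0.0, 0.044, 0.999, -0.0]
contact_force: [0.6, 0.1, -0.5]
width: 0.0182
```

servo_tool(steps=[[0, 0, 0, 0, 0, 0], [0, 0, 0, 0, 0, 0], [0, 0, 0, 0, 0, 0], [0, 0, 0, 0, 0, 0], [0, 0, 0, 0, 0, 0], [0, 0, 0, 0, 0, 0]], hand=110)

```text
clock: 18.0
position: [0.4611, 0.3029, 0.0508]
ee_rot: [0.0, 0.044, 0.999, -0.0]
contact_force: [-0.2, -0.3, -0.4]
width: 0.0487
```

servo_tool(steps=[[0, 0, -20, 0, 0, 0], [0, 0, -60, 0, 0, 0], [0, 0, -110, 0, 0, 0], [0, 0, -150, 0, 0, 0], [0, 0, -160, 0, 0, 0], [0, 0, -160, 0, 0, 0]])

```text
clock: 18.6
position: [0.4621, 0.3034, 0.2127]
ee_rot: [0.002, 0.044, 0.999, 0.001]
contact_force: [-0.4, -0.9, 0.4]
width: 0.0482
```

```bash
python3 -c "
from h import *
plan(*PIN,.165,101)
for c in ['side','top']: a,d=snap(c,'p9%s.png'%c)
A=cv2.imread('pics/p9side.png')[100:370,140:380];B=cv2.imread('pics/p9top.png')[100:370,110:320]
cv2.imwrite('pics/z9.png',cv2.resize(np.hstack([A,B]),None,fx=1.7,fy=1.7,interpolation=2))"
```

```text
t 18.6 p [0.4621 0.3034 0.2127] q [0.002  0.0442 0.999  0.001 ] F [-0.4 -0.9  0.4] w 0.0482 j [ 0.46  0.25  1.59 -0.    1.3  -1.03]
PLAN [-179.9 -261.7   47.9] [ 0.25  0.11 73.93]
```

View pics/z9.png

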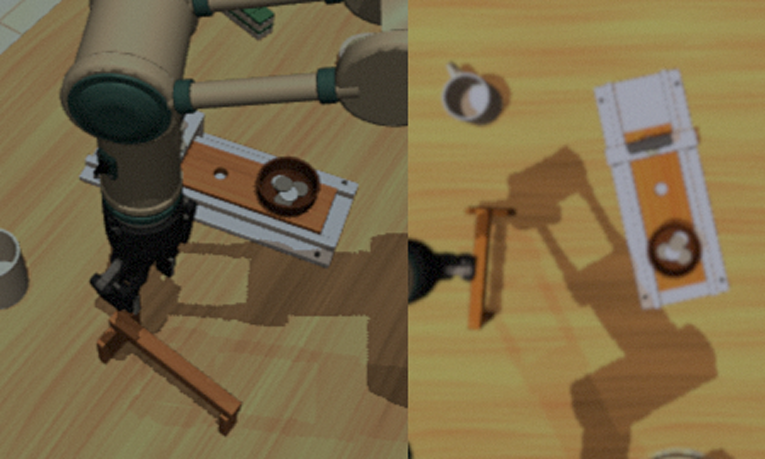

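The pusher stands on the bare table and the pin is still up. I'll close the fingers and go above the pin.

servo_tool(steps=[[-180, -262, 0, 0, 0, 74], [-180, -262, 0, 0, 0, 74], [-180, -262, 0, 0, 0, 74], [-180, -262, 0, 0, 0, 74], [-180, -262, 0, 0, 0, 74], [-180, -262, 10, 0, 0, 74], [-180, -262, 20, 0, 0, 74], [-180, -262, 20, 0, 0, 74]], hand=255, grip_force=40)

```text
clock: 19.5
position: [0.6164, 0.0227, 0.1855]
ee_rot: [-0.003, 0.605, 0.796, -0.003]
contact_force: [-1.2, 0.9, -0.5]
width: -0.0
```

servo_tool(steps=[[0, 0, 0, 0, 0, 5], [0, 0, 0, 0, 0, 5], [0, 0, 0, 0, 0, 5], [0, 0, 0, 0, 0, 5]])

```text
clock: 19.9
position: [0.6168, 0.0263, 0.1898]
ee_rot: [-0.001, 0.634, 0.773, -0.001]
contact_force: [-0.2, 0.6, 0.1]
width: 0.0002
```

```bash
python3 -c "
from h import *
plan(*PIN,.145,101)"
```

```text
t 19.9 p [0.6168 0.0263 0.1898] q [-7.000e-04  6.343e-01  7.731e-01 -5.000e-04] F [-0.2  0.6  0.1] w 0.0002 j [-0.07  0.36  1.48 -0.    1.3  -0.27]
PLAN [ 0.4  1.7 44.8] [-0.09 -0.02  0.26]
```

servo_tool(steps=[[0, 1.5, 25, 0, 0, 0], [0, 1.5, 45, 0, 0, 0], [0, 1.5, 53, 0, 0, 0], [0, 1.5, 56, 0, 0, 0], [0, 1.5, 60, 0, 0, 0], [0, 1.5, 60, 0, 0, 0]])

```text
clock: 20.5
position: [0.6191, 0.0264, 0.1312]
ee_rot: [0.0, 0.635, 0.773, 0.0]
contact_force: [-0.5, 0.6, 0.0]
width: -0.0001
```

servo_tool(steps=[[0, 0, 3, 0, 0, 0], [0, 0, 6, 0, 0, 0], [0, 0, 9, 0, 0, 0], [0, 0, 12, 0, 0, 0], [0, 0, 12, 0, 0, 0]])

```text
clock: 21.0
position: [0.6191, 0.0263, 0.1193]
ee_rot: [0.001, 0.635, 0.773, 0.0]
contact_force: [-0.3, 0.1, 0.4]
width: -0.0002
```

```bash
python3 -c "
from h import *
plan(*PIN,.096,101)
a,d=snap('side','p10side.png')
A=cv2.imread('pics/p10side.png')[90:270,160:360]
cv2.imwrite('pics/z10.png',cv2.resize(A,None,fx=3,fy=3,interpolation=2))"
```

```text
t 21.0 p [0.6191 0.0263 0.1193] q [6.000e-04 6.349e-01 7.726e-01 3.000e-04] F [-0.3  0.1  0.4] w -0.0002 j [-0.07  0.42  1.58 -0.    1.15 -0.26]
PLAN [ 0.8 -0.6 23.3] [0.07 0.03 0.17]
```

View pics/z10.png

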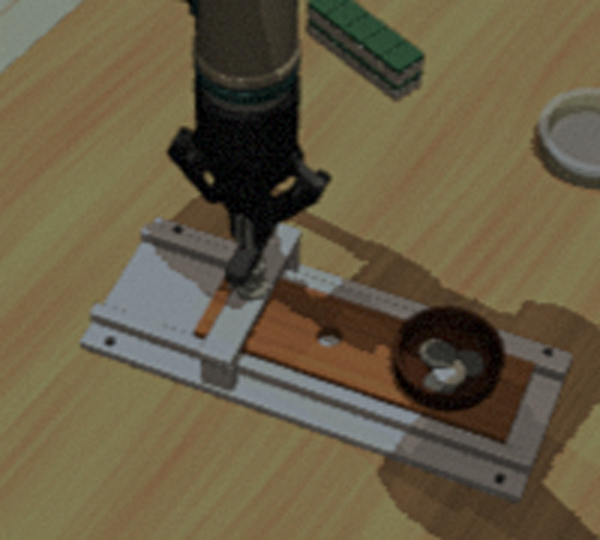

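The pin is going down under the closed fingers. Continuing slowly.

servo_tool(steps=[[0, 0, 3, 0, 0, 0], [0, 0, 6, 0, 0, 0], [0, 0, 9, 0, 0, 0], [0, 0, 12, 0, 0, 0], [0, 0, 14, 0, 0, 0], [0, 0, 14, 0, 0, 0]])

```text
clock: 21.65
position: [0.6191, 0.0263, 0.1055]
ee_rot: [0.001, 0.635, 0.773, 0.0]
contact_force: [0.5, 0.9, 4.9]
width: 0.0003
```

servo_tool(steps=[[0, 0, 2, 0, 0, 0], [0, 0, 4, 0, 0, 0], [0, 0, 6, 0, 0, 0], [0, 0, 8, 0, 0, 0], [0, 0, 8, 0, 0, 0]])

```text
clock: 22.15
position: [0.6186, 0.0263, 0.0963]
ee_rot: [-0.0, 0.635, 0.773, -0.0]
contact_force: [-0.2, 0.2, -0.5]
width: 0.0001
```

servo_tool(steps=[[0, 0, 0.5, 0, 0, 0], [0, 0, 1, 0, 0, 0], [0, 0, 1.5, 0, 0, 0], [0, 0, 1.5, 0, 0, 0]])

```text
clock: 22.55
position: [0.6185, 0.0263, 0.096]
ee_rot: [0.0, 0.635, 0.773, -0.0]
contact_force: [-2.1, 0.6, 6.4]
width: -0.0
```

servo_tool(steps=[[0, 0, 0.5, 0, 0, 0], [0, 0, 1, 0, 0, 0], [0, 0, 1.5, 0, 0, 0], [0, 0, 1.5, 0, 0, 0]])

```text
clock: 22.95
position: [0.6186, 0.0263, 0.096]
ee_rot: [0.0, 0.635, 0.773, 0.0]
contact_force: [-4.5, -0.3, 13.7]
width: -0.0
```

servo_tool(steps=[[0, 0, 1, 0, 0, 0], [0, 0, 1.5, 0, 0, 0], [0, 0, 1.5, 0, 0, 0]])

```text
clock: 23.25
position: [0.6187, 0.0264, 0.0958]
ee_rot: [0.001, 0.635, 0.773, 0.0]
contact_force: [-5.8, -0.0, 20.3]
width: 0.0
```

servo_tool(steps=[[0, 0, -10, 0, 0, 0], [0, 0, -50, 0, 0, 0], [0, 0, -100, 0, 0, 0], [0, 0, -130, 0, 0, 0], [0, 0, -130, 0, 0, 0]])

```text
clock: 23.75
position: [0.6218, 0.0262, 0.2275]
ee_rot: [0.004, 0.635, 0.773, 0.003]
contact_force: [0.2, -0.6, 0.5]
width: -0.0002
```

servo_tool(steps=[[-40, -30, 0, 0, 0, 0], [-80, -60, 0, 0, 0, 0], [-120, -100, 0, 0, 0, 0], [-160, -140, 0, 0, 0, 0], [-200, -180, 0, 0, 0, 0], [-240, -180, 0, 0, 0, 0], [-260, -180, 0, 0, 0, 0], [-260, -180, 0, 0, 0, 0]])

```text
clock: 24.55
position: [0.4921, -0.2672, 0.2206]
ee_rot: [-0.0, 0.637, 0.771, -0.001]
contact_force: [-0.5, 1.0, -0.2]
width: 0.0001
```

```bash
python3 -c "
from h import *
from fit import rect
st()
for c in ['side','top']:
    a,d=snap(c,'p11%s.png'%c);P=world(c,d)
    x,y,z=P[...,0],P[...,1],P[...,2]
    p=P[(abs(x-.618)<.05)&(abs(y-.027)<.05)&(z>.075)&(z<.16)]
    if len(p): print(c,'handle',rect(p),np.median(p[:,2]),np.percentile(p[:,2],95))
    P0=np.load('/tmp/P_%s.npy'%c)
    for n in ['ashtray','tiles','mug']:
        for r in spotter.outline_of(n,c)[:1]: 
            m0=np.load('/tmp/%s_%s.npy'%(c,n)); print(c,n,np.round(P[r['region']].mean(0)-P0[m0].mean(0),4))
A=cv2.imread('pics/p11side.png')[80:350,130:390];B=cv2.imread('pics/p11top.png')[100:370,110:320]
cv2.imwrite('pics/z11.png',cv2.resize(np.hstack([A,B]),None,fx=1.65,fy=1.65,interpolation=2))"; python3 trav.py
```

```text
t 24.55 p [ 0.4921 -0.2672  0.2206] q [-2.000e-04  6.366e-01  7.712e-01 -6.000e-04] F [-0.5  1.  -0.2] w 0.0001 j [-0.62  0.26  1.55 -0.    1.33 -0.81]
side handle (array([617.1,  25.9]), array([71.2, 19.1]), -78.85) 0.09395869338157281 0.09778678776306297
side ashtray [ 0.0002 -0.0024 -0.0034]
side tiles [0.0025 0.0014 0.0025]
side mug [ 0.002  -0.0003 -0.0035]
top handle (array([619.4,  27.8]), array([69.5, 18.9]), -79.46) 0.09623143150858549 0.09962999575856077
top ashtray [-0.0042  0.0276  0.0022]
top tiles [ 0.0018 -0.001  -0.0031]
top mug [ 0.0011  0.0015 -0.0036]
init [-0.1668  0.1022]
now [-0.2358  0.0339] travel [[69.3, 68.9], [69.3, 68.0], [69.1, 67.7], [68.6, 68.6]]
```

View pics/z11.png

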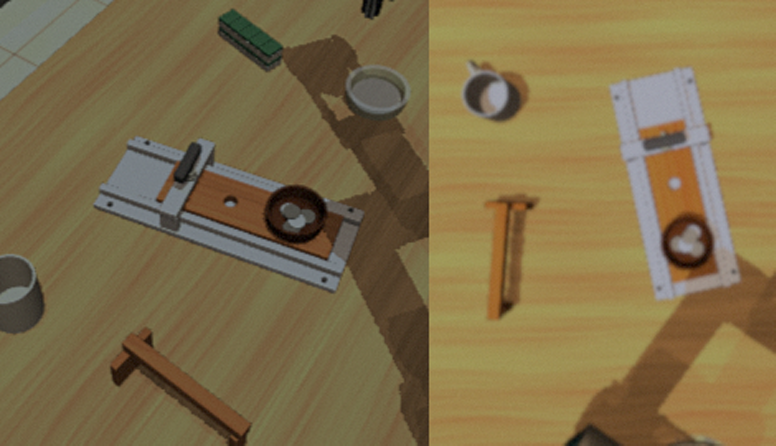

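```bash
python3 -c "
from rig import sign_off
print(sign_off())"
```

```text
the job is handed in; nothing more can be done
None
```

The job is done and handed in at about 25 s on the robot's clock, in the order asked.

I pulled the pin up 36 mm to its stop and left it up. I then gripped the pusher, dropped its blade between the dish's far rim and the bridge, and dragged the dish into place. After standing the pusher back on the bare table, I pressed the pin down through the second hole with closed fingers.

**Last checks**
- **Pin:** it met a firm stop under 20 N, well above the 6 to 9 N needed to pass the detent. The fingers read 96 mm at that stop, which is the handle-top height with the pin home. Both cameras showed the handle back at its starting height.
- **Board travel:** the side camera measured 68 to 69 mm, not the nominal 70. That is within the measurement error, and the pin went home through the hole.
- **Pusher:** it stands upright on bare table, clear of everything, about 2 cm nearer the robot than where it started.
- **Mug and tiles:** both cameras show them unmoved to within about 4 mm.
- **Ashtray:** the side camera shows it unmoved. The top camera's estimate disagreed by 28 mm, which I put down to the arm partly covering it; I did not look again from a clear view.

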